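Find the heavy sample tin by hefting

TASK

Slide the transport lock of the tin carrier to its end stop on the left, so that the three identical closed tins come free. Then heft the tins one at a time from left to right, lifting each a few centimetres clear and keeping it upright, to feel which one is the heaviest; set the lighter ones back standing on the carrier floor. Finish while holding the heaviest tin up in the gripper, upright and still, about 15 cm above the worktop, with the lock still at its stop and the other things on the bench left alone.

Things in the scene. Friction and masses are not known exactly. Their poses are not given: they have to be found in the camera images.
- carrier: grey plastic tin carrier, fixed to the worktop, 420 mm long (its y), 127 mm deep (its x); base 12 mm thick, with 18 mm high lips at the front and the ends and a 30 mm high guide rail at the back. Origin: on the worktop under the middle tin's centre; x to the back, y along the row to the left, z up. The tins stand on its floor (12 mm up) on black rubber discs at y = +0.11, 0 and -0.11, x = 0.
- lock (a joint): transport lock: steel bar along the back of the tins, with three tongues 24 mm wide that lie over the tins' foot flanges and hold them down. It slides along the carrier's +y (to the left). 0 = locked, 0.05 m = end stop, open: there the tongues stand between the tins. It starts locked, at 0 to 0.008. Sliding takes about 3 N, no spring, it stays where it is left. Bar and tongues stay below 32 mm.
- lock_grip (a point): point to grip on the lock's upright black grip, at the left end of the bar: a block 20 mm wide along the carrier's y, 26 mm deep along its x, top 80 mm above the worktop; this point is on its centre line 20 mm below the top and moves with it; its axes are parallel to the carrier's. The nearest tin's body is 85 mm away or more.
- tin_left: closed round aluminium tin, leftmost of three alike (as the robot sees them). Body 54 mm in diameter, 84 mm tall; foot flange 72 mm in diameter, 5 mm thick. Origin: centre of the underside (starts at z = 0.012), z up its axis. A metal sample is hidden loose inside (3 mm play). Two tins weigh 0.2 to 0.3 kg, the third 0.55 to 0.7 kg; which one differs every time. Grip the body with up to 80 N.
- tin_middle: closed round aluminium tin, middle of three alike (as the robot sees them). Body 54 mm in diameter, 84 mm tall; foot flange 72 mm in diameter, 5 mm thick. Origin: centre of the underside (starts at z = 0.012), z up its axis. A metal sample is hidden loose inside (3 mm play). Two tins weigh 0.2 to 0.3 kg, the third 0.55 to 0.7 kg; which one differs every time. Grip the body with up to 80 N.
- tin_right: closed round aluminium tin, rightmost of three alike (as the robot sees them). Body 54 mm in diameter, 84 mm tall; foot flange 72 mm in diameter, 5 mm thick. Origin: centre of the underside (starts at z = 0.012), z up its axis. A metal sample is hidden loose inside (3 mm play). Two tins weigh 0.2 to 0.3 kg, the third 0.55 to 0.7 kg; which one differs every time. Grip the body with up to 80 N.
- tape_roll: roll of cream label tape lying flat on the left, stuck to the worktop, 60 mm across, 19 mm high; origin: centre of its underside. Not needed.
- bottle_7: bystander: small white-capped bottle standing upright behind the carrier, 26 mm across, 78 mm tall; origin: centre of its underside. Leave alone.
- bottle_8: bystander: small white-capped bottle standing upright to the right of the carrier, 26 mm across, 78 mm tall; origin: centre of its underside. Leave alone.
Not all that is in view belongs to the job. What is shaped like the tin_middle but red or turquoise is not meant.

How it is judged (in metres and radians):
On the way, in this order (a step that is already met when the one before it is completed fails the run):
1. the lock is slid to its end stop on the left (value of joint lock above 0.045 m), for 0.2 s.
2. the left tin is held by the gripper more than 23 mm above the carrier's floor while the other two stand in the carrier (height (world z) of tin_left above 0.035 m and contact force between the fingers and tin_left above 1 N and height (world z) of each of tin_middle, tin_right below 0.02 m and angle between each of tin_middle, tin_right's own z axis and vertical below 0.1 rad), for 0.2 s.
3. the middle tin is held by the gripper more than 23 mm above the carrier's floor while the other two stand in the carrier (height (world z) of tin_middle above 0.035 m and contact force between the fingers and tin_middle above 1 N and height (world z) of each of tin_left, tin_right below 0.02 m and angle between each of tin_left, tin_right's own z axis and vertical below 0.1 rad), for 0.2 s.
4. the right tin is held by the gripper more than 23 mm above the carrier's floor while the other two stand in the carrier (height (world z) of tin_right above 0.035 m and contact force between the fingers and tin_right above 1 N and height (world z) of each of tin_left, tin_middle below 0.02 m and angle between each of tin_left, tin_middle's own z axis and vertical below 0.1 rad), for 0.2 s.
At the end, for the whole second after the job is handed in: Lock within 5 mm of its stop; the heaviest tin held by the gripper alone, over 100 mm above the worktop, upright within 0.35 rad, still; the other two stand upright on the carrier's floor, untouched, each pressing on it with under 4.2 N (so the heavy one is not among them) (value of joint lock above 0.045 m and ((height (world z) of tin_left above 0.1 m and angle between tin_left's own z axis and vertical below 0.35 rad and linear speed of tin_left below 0.03 m/s and contact force between the fingers and tin_left above 1 N and contact force between tin_left and carrier below 0.1 N and height (world z) of each of tin_middle, tin_right below 0.02 m and angle between each of tin_middle, tin_right's own z axis and vertical below 0.1 rad and contact force between tin_middle and carrier between 1 and 4.2 N and contact force between each of tin_middle, tin_right and the fingers below 0.1 N and contact force between each of tin_middle, tin_right and tin_left below 0.1 N and contact force between tin_right and carrier between 1 and 4.2 N) or (height (world z) of tin_middle above 0.1 m and angle between tin_middle's own z axis and vertical below 0.35 rad and linear speed of tin_middle below 0.03 m/s and contact force between the fingers and tin_middle above 1 N and contact force between tin_middle and carrier below 0.1 N and height (world z) of each of tin_left, tin_right below 0.02 m and angle between each of tin_left, tin_right's own z axis and vertical below 0.1 rad and contact force between tin_left and carrier between 1 and 4.2 N and contact force between each of tin_left, tin_right and the fingers below 0.1 N and contact force between each of tin_left, tin_right and tin_middle below 0.1 N and contact force between tin_right and carrier between 1 and 4.2 N) or (height (world z) of tin_right above 0.1 m and angle between tin_right's own z axis and vertical below 0.35 rad and linear speed of tin_right below 0.03 m/s and contact force between the fingers and tin_right above 1 N and contact force between tin_right and carrier below 0.1 N and height (world z) of each of tin_left, tin_middle below 0.02 m and angle between each of tin_left, tin_middle's own z axis and vertical below 0.1 rad and contact force between tin_left and carrier between 1 and 4.2 N and contact force between each of tin_left, tin_middle and the fingers below 0.1 N and contact force between each of tin_left, tin_middle and tin_right below 0.1 N and contact force between tin_middle and carrier between 1 and 4.2 N))); the arm keeps its last pose, push and grip.
It fails at once if a tin is tipped by more than 0.5 rad (angle between any of tin_left, tin_middle, tin_right's own z axis and vertical above 0.5 rad).
It fails at once if a bystander bottle is moved by more than 20 mm (distance of any of bottle_7, bottle_8 from where it was at the start of the episode above 0.02 m).
It also fails if it takes over 67 s, if anything falls off the work surface, if the arm or the gripper's body presses on something with over 40 N, if the wrist force passes 120 N, or if a joint passes its speed limit or range.

ROBOT

A 6-joint arm with a two-finger parallel gripper is mounted at the origin on a cart in front of the work surface, level with it; the furniture and walls round the work are solid. World frame = base frame: x ahead of the robot, y to its left, z up, the work surface at z = 0. Lengths are in mm, angles in rad, forces in N, time in s.
With the tool pointing down it reaches from about 275 to 750 mm from the base axis. Payload 10.2 kg.
Tool frame: the origin (TCP) lies at the very end of the fingers, on their centre line; the grasp point (between the pads) lies 19 mm behind it; z points along the fingers, y is the line along which they close (so a half turn about z gives the same grasp; the last joint's range is limited). The gripper opens to 85 mm and grips with 20 to 120 N. Pads are 22 mm wide; open, the fingers measure 114 mm over their backs; the gripper's body (76 mm by 85 mm) begins 54 mm behind the grasp point. The pads swing forward as they close: fully open they stand 13 mm farther back than shut.
Start: joints at [0.948, 0.313, 1.498, -0, 1.331, -0.223], TCP at [204.361, 483.599, 210.394] pointing down, gripper open.
Joint ranges: [-2.94, 2.94], [-0.97, 2.17], [0.19, 2.56], [-1.23, 4.37], [0.02, 3.11], [-2.88, 2.88]. Speed limits (rad/s): [2.39, 2.39, 3.01, 3.14, 3.14, 3.14].

INTERFACE

Orientations are given as a unit quaternion [w, x, y, z].
In Python, from rig import ctrl, vision gives the robot as it stands. The module is installed in compiled form; this text tells all that it offers.
- The arm moves only by the tool play_rows, never from a script. Its arguments are lists of equal length, an entry for each row: "translation": the shift along the tool's x, y, z in m, a list of three; "rotation": the turn, a rotation vector about the tool's x, y, z in rad, a list of three; "gripper": the gripper's target within -1 to 1 (shut at 1, half-way at 0, fully open at -1). A call has 1 to 10 rows; each row is the pose to reach, as a shift and turn from the pose commanded when the call began, along the tool's axes at that moment; what a row does not reach only later rows make up. A row lasts 1/8 s, in which the tool goes at most 62.5 mm and 10.7 degrees, less where a joint would pass 70% of its speed; a pose out of reach is approached as far as the arm can. A call with a gripper value outside its range is refused whole. The fingers move at their own pace and stop on an object; "force" is the grip in N (left out, the last holds). Time passes only in rows, so rows that repeat a pose let the fingers close. It gives the time, the measured TCP pose, the force, the opening and the grip force at its end, in the units of the state.
- ctrl.sense(): the state, without advancing time (a new reading comes with each control period).
- vision.capture(name): name is "scene" or "top" or "wrist"; returns a dict with "pixels" (384x512x3 uint8, red, green, blue), "vfov" (degrees; the focal length in pixels is half the picture's height over the tangent of half this angle, whatever the lens; pixels are square), "cx", "cy" (the principal point, pixels), "rvec" (rotation vector, rad) and "tvec" (3), from world to camera coordinates, as OpenCV has them; the wrist camera has in their place "mount" (4x4, takes a point from camera to tool coordinates, whose origin is the TCP and whose axes are the flange's). Camera axes: x right, y down, z forward; pixel columns grow to the right and rows downward; lengths in mm; the calibration is good to about 2 mm. The wrist camera is an equidistant fisheye: a pixel r from the principal point sees the ray r / f radians off the axis. A picture is of the moment at which its call begins: read the wrist's pose just before it. There is no depth.
- ctrl.finish_job(): hands the job in; it is judged then, once.
The state is a dict: "time_s": time; "joints": joint angles; "dq": joint speeds; "tau": joint torques, N m; "eef_pos": TCP position; "ee_rot": TCP orientation; "force": force on the tool from outside, world axes, zero at the start; "wrist_torque": the same for the moment, N m; "grip_width": opening from 0.0 (shut) to 1.0 (fully open); "grip_force": force on a finger pad.
Only numpy, scipy, OpenCV 4.12 (cv2) and the standard library are available. Lean on these libraries where they do the work, as an engineer would, in place of code of your own. Each camera call takes 0.05 s, during which the arm holds its last target. There are 200 camera calls.

## Working session

There is one attempt and no reset: what is moved stays moved. The work goes in short steps, Python scripts to look and compute and a tool call to move; the robot and the scene stay as the last step left them, time stands still between calls to the robot, and variables do not carry over. Pictures are saved under pics/ and viewed, at most 10 in all, crops included, and the job is handed in when it is done.

Besides the shell and the picture viewer there is one more tool, called after "Request:" as name(argument=value, ...) on one line, values as JSON. play_rows: Moves the arm, as the interface text tells. Its arguments: {"type":"object","properties":{"translation":{"type":"array"},"rotation":{"type":"array"},"gripper":{"type":"array"},"force":{"type":"number"}},"required":["translation","rotation","gripper"]}

```bash
mkdir -p pics
cat > h.py <<'E'
import numpy as np, cv2
from scipy.spatial.transform import Rotation as R
from rig import ctrl, vision
def ray(c,u,v):
    f=c["pixels"].shape[0]/2/np.tan(np.radians(c["vfov"])/2)
    d=np.array([(u-c["cx"])/f,(v-c["cy"])/f,1.])
    M=R.from_rotvec(np.ravel(c["rvec"])).as_matrix()
    return -M.T@np.ravel(c["tvec"]), M.T@d
def plane(c,u,v,z):
    o,d=ray(c,u,v); return o+d*(z-o[2])/d[2]
def proj(c,p):
    f=c["pixels"].shape[0]/2/np.tan(np.radians(c["vfov"])/2)
    q=R.from_rotvec(np.ravel(c["rvec"])).as_matrix()@np.array(p)+np.ravel(c["tvec"])
    return c["cx"]+f*q[0]/q[2], c["cy"]+f*q[1]/q[2]
E
python3 - <<'E'
from h import *
import pickle
for n in("scene","top"):
    c=vision.capture(n); pickle.dump(c,open(n+".pkl","wb"))
    cv2.imwrite(f"pics/{n}.png",cv2.resize(c["pixels"][:,:,::-1],(800,600),interpolation=cv2.INTER_CUBIC))
    print(n,c["vfov"],c["cx"],c["cy"],ray(c,c["cx"],c["cy"]))
s=ctrl.sense(); print({k:np.round(v,3) for k,v in s.items()})
E
```

```text
scene 42.49813666600308 254.55837053329967 189.86545145037545 (array([ -652.13669356, -1189.32082452,   927.63173635]), array([ 0.6486289 ,  0.61562478, -0.44753401]))
top 48.02475447763552 251.06590983812362 190.9785381983399 (array([ 285.51965442,  -25.5665202 , 1638.69083844]), array([ 0.17593838,  0.00387098, -0.98439357]))
{'time_s': np.float64(0.1), 'joints': array([ 0.948,  0.313,  1.498, -0.   ,  1.331, -0.223]), 'dq': array([ 0.   , -0.001, -0.003,  0.   , -0.   ,  0.001]), 'tau': array([ 3.0000e-03, -4.1290e+01, -2.6014e+01, -0.0000e+00,  3.0000e-03,
        0.0000e+00]), 'eef_pos': array([204.214, 483.393, 209.9  ]), 'ee_rot': array([-0.   ,  0.199,  0.98 , -0.001]), 'force': array([-0.416, -0.299, -0.472]), 'wrist_torque': array([ 0.036,  0.002, -0.021]), 'grip_force': np.float64(0.0), 'grip_width': np.float64(1.0)}
```

View pics/scene.png

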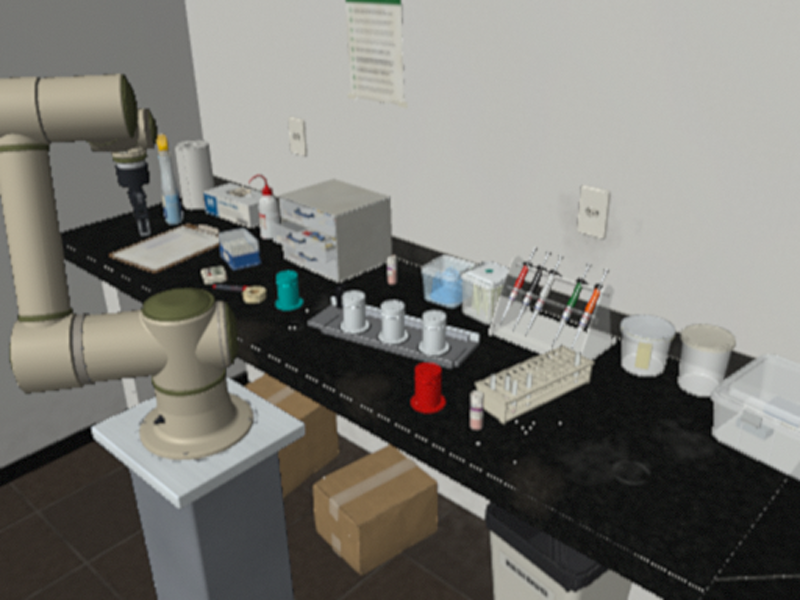

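View pics/top.png

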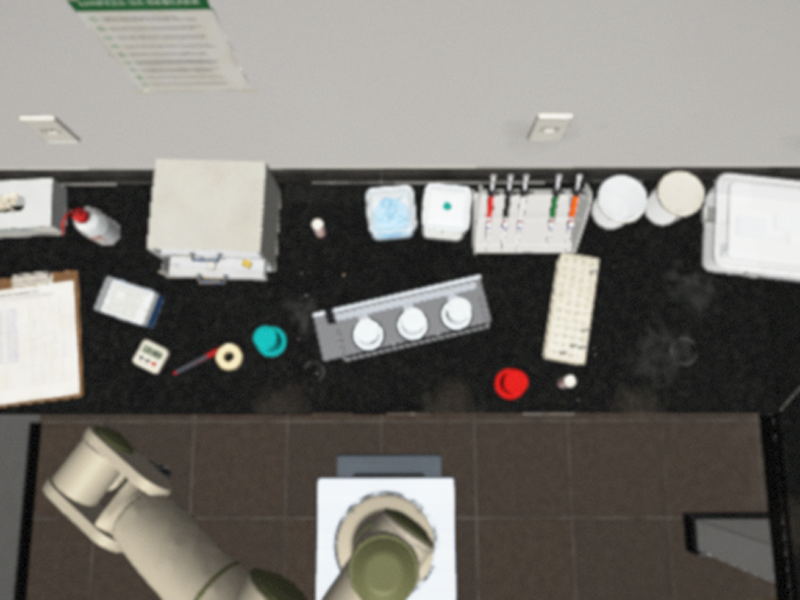

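The scene view shows the carrier with three white tins. In the top view (800x600) the tins are at (368,333), (412,323) and (457,312), and the lock end is near (325,317). Next I zoom in on both and take rough positions.

Run:
```python
from h import *
import pickle
a=pickle.load(open("top.pkl","rb"));b=pickle.load(open("scene.pkl","rb"))
A=a["pixels"][170:240,195:320,::-1];B=b["pixels"][175:240,190:315,::-1]
A=cv2.resize(A,(800,448),interpolation=cv2.INTER_CUBIC);
B=cv2.resize(B,(800,416),interpolation=cv2.INTER_CUBIC)
cv2.imwrite("pics/crop.png",cv2.resize(np.vstack([A,B]),(555,600)))
k=.64
for n,(u,v),z in [("L",(368,333),90),("M",(412,323),90),("R",(457,312),90),("grip",(328,316),75),("cFL",(325,360),18),("cBL",(314,314),18),("cBR",(481,277),30),("cFR",(491,324),18),("turq",(270,341),90),("red",(511,384),90),("b7",(317,226),70),("b8",(568,381),70)]:
    print(n,plane(a,u*k,v*k,z).round(0))
```

```text
L [481.  37.  90.]
M [504. -65.  90.]
R [ 530. -170.   90.]
grip [524. 132.  75.]
cFL [425. 143.  18.]
cBL [537. 172.  18.]
cBR [ 625. -236.   30.]
cFR [ 511. -259.   18.]
turq [463. 264.  90.]
red [ 363. -290.   90.]
b7 [744. 162.  70.]
b8 [ 370. -425.   70.]
```

View pics/crop.png

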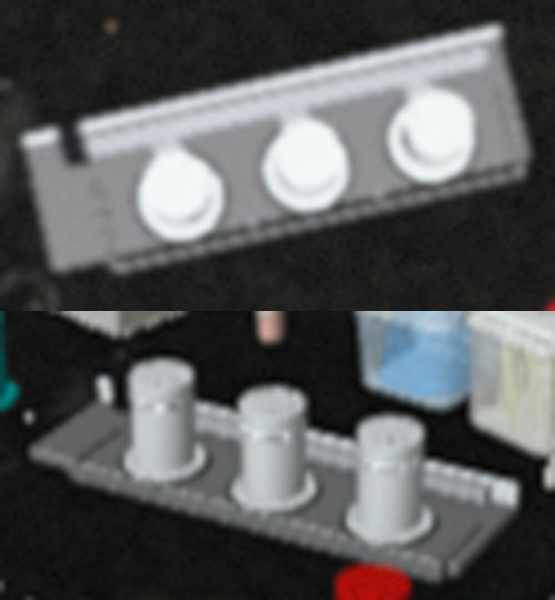

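```bash
cat >> h.py <<'E'
def Rt():
    s=ctrl.sense(); return s, R.from_quat(np.array(s["ee_rot"])[[1,2,3,0]])
def goal(p,th):  # th: world angle of tool y, tool z down
    s,r=Rt(); y=np.array([np.cos(th),np.sin(th),0]); z=np.array([0,0,-1.])
    G=R.from_matrix(np.c_[np.cross(y,z),y,z])
    t=r.inv().apply(np.array(p)-s["eef_pos"])/1000; w=(r.inv()*G).as_rotvec()
    print("T",t.round(4),"W",w.round(4)); return t,w
E
python3 - <<'E'
from h import *
goal([480,10,330],np.pi/2+.232); goal([480,10,330],-np.pi/2+.232)
print(vision.capture("wrist")["mount"])
E
```

```text
T [-0.4383 -0.3289 -0.1198] W [-1.000e-03 -6.000e-04 -6.317e-01]
T [-0.4383 -0.3289 -0.1198] W [-7.0000e-04  1.3000e-03  2.5099e+00]
[[ 7.46034752e-04 -9.60011818e-01 -2.79958484e-01  7.02957529e+01]
 [ 9.99999636e-01  8.31882732e-04 -1.87823465e-04  1.07150895e+00]
 [ 4.13205375e-04 -2.79958242e-01  9.60012090e-01 -1.63573294e+02]
 [ 0.00000000e+00  0.00000000e+00  0.00000000e+00  1.00000000e+00]]
```

Request:
play_rows(translation=[[-0.438, -0.329, -0.12], [-0.438, -0.329, -0.12], [-0.438, -0.329, -0.12], [-0.438, -0.329, -0.12], [-0.438, -0.329, -0.12], [-0.438, -0.329, -0.12], [-0.438, -0.329, -0.12], [-0.438, -0.329, -0.12], [-0.438, -0.329, -0.12], [-0.438, -0.329, -0.12]], rotation=[[0, 0, -0.632], [0, 0, -0.632], [0, 0, -0.632], [0, 0, -0.632], [0, 0, -0.632], [0, 0, -0.632], [0, 0, -0.632], [0, 0, -0.632], [0, 0, -0.632], [0, 0, -0.632]], gripper=[-1, -1, -1, -1, -1, -1, -1, -1, -1, -1])

```text
time_s: 1.4
eef_pos: [480.8, 7.3, 330.4]
ee_rot: [-0.0, -0.114, 0.993, -0.0]
force: [0.2, 1.5, 0.2]
grip_width: 0.998
grip_force: 0.0
```

Request:
play_rows(translation=[[0, 0, 0], [0, 0, 0], [0, 0, 0]], rotation=[[0, 0, 0], [0, 0, 0], [0, 0, 0]], gripper=[-1, -1, -1])

```text
time_s: 1.78
eef_pos: [479.3, 11.0, 330.4]
ee_rot: [-0.0, -0.117, 0.993, 0.0]
force: [0.5, -0.7, -0.3]
grip_width: 1.007
grip_force: 0.0
```

Run:
```python
from h import *
import pickle
s=ctrl.sense(); c=vision.capture("wrist"); c["s"]=s; pickle.dump(c,open("w1.pkl","wb"))
print(s["time_s"],s["eef_pos"],s["ee_rot"],c["vfov"],c["cx"],c["cy"],s["joints"].round(3))
cv2.imwrite("pics/w1.png",cv2.resize(c["pixels"][:,:,::-1],(800,600),interpolation=cv2.INTER_CUBIC))
```

```text
1.775 [479.3315478   11.02068203 330.40896702] [-2.27729399e-05 -1.16542205e-01  9.93185739e-01  4.77945142e-05] 65.70646984690485 250.4192305019003 195.17108013058444 [-0.222  0.153  1.392  0.     1.597 -2.026]
```

View pics/w1.png

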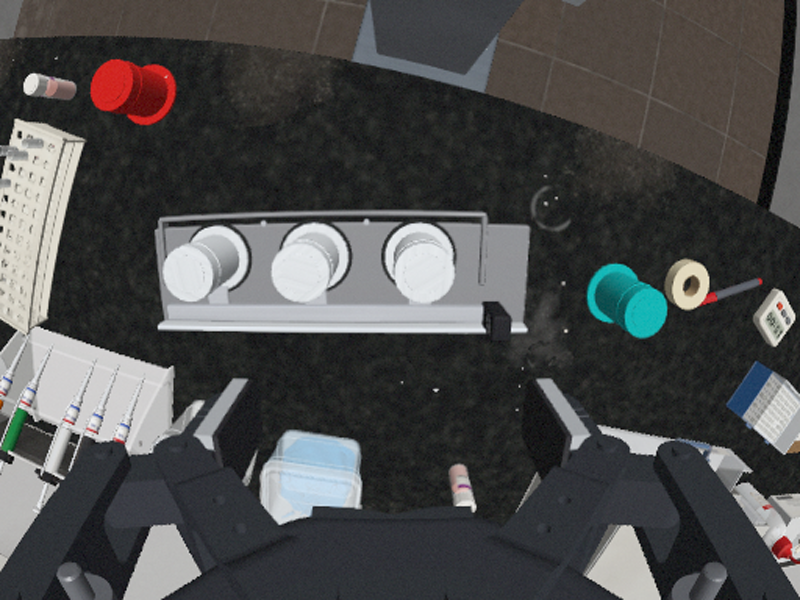

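The wrist view (800x600) shows tin lids at about (425,274), (302,274) and (193,273) and the black lock grip at (497,321). Next I fit these to the known spacing, then zoom in with projections for a check.

```bash
cat >> h.py <<'E'
def wcam(c):
    s=c["s"]; f=192/np.tan(np.radians(c["vfov"])/2); r=R.from_quat(np.array(s["ee_rot"])[[1,2,3,0]]); M=np.array(c["mount"])
    Rc=r.as_matrix()@M[:3,:3]; o=np.array(s["eef_pos"])+r.apply(M[:3,3]); return f,Rc,o
def wplane(c,u,v,z):
    f,Rc,o=wcam(c); a=np.array([u-c["cx"],v-c["cy"]]); t=np.hypot(*a)/f; k=np.sin(t)/(np.hypot(*a)+1e-9)
    d=Rc@np.array([a[0]*k,a[1]*k,np.cos(t)]); return o+d*(z-o[2])/d[2]
def wproj(c,p):
    f,Rc,o=wcam(c); q=Rc.T@(np.array(p)-o); h=np.hypot(q[0],q[1]); t=np.arctan2(h,q[2]); return c["cx"]+f*t*q[0]/h, c["cy"]+f*t*q[1]/h
E
python3 - <<'E'
from h import *
import pickle
c=pickle.load(open("w1.pkl","rb")); k=.64
P=np.array([wplane(c,u*k,v*k,96) for u,v in [(425,274),(302,274),(193,273)]]); print(P.round(1))
d=P[0]-P[2]; psi=np.arctan2(-d[0],d[1]); m=P.mean(0); print("yaw",psi,"mid",m,np.linalg.norm(P[0]-P[1]),np.linalg.norm(P[1]-P[2]))
ex=np.array([np.cos(psi),np.sin(psi),0]);ey=np.array([-np.sin(psi),np.cos(psi),0])
# rail edges, front-lip
for uv,z in [((160,328),30),((527,330),30),((160,219),18),((486,214),18)]:
    p=wplane(c,uv[0]*k,uv[1]*k,z); print(uv,p.round(1),"carrier",((p-m)@ex).round(1),((p-m)@ey).round(1))
for uv in [(484,303),(506,303),(510,340),(488,340)]:
  for z in (80,):
    p=wplane(c,uv[0]*k,uv[1]*k,z); print(uv,z,"carrier",((p-m)@ex).round(1),((p-m)@ey).round(1))
im=c["pixels"][:,:,::-1][125:225,90:350]
S=3; im=cv2.resize(im,None,fx=S,fy=S,interpolation=cv2.INTER_CUBIC)
def dr(p,col):
    u,v=wproj(c,p); cv2.circle(im,(int((u-90)*S),int((v-125)*S)),1,col,-1)
m[2]=0
for y in(110,0,-110):
  for z,r in((96,27),(17,36)):
    for a in np.linspace(0,6.28,40): dr(m+ey*y+r*(np.cos(a)*ex+np.sin(a)*ey)+[0,0,z],(0,0,255) if z>50 else (255,0,0))
cv2.imwrite("pics/o1.png",im)
E
```

```text
[[ 489.7   44.3   96. ]
 [ 514.7  -61.6   96. ]
 [ 536.9 -165.    96. ]]
yaw 0.22169148294018096 mid [513.7597263  -60.78760511  96.        ] 108.83465594986994 105.69953196462119
(160, 328) [ 631.8 -226.9   30. ] carrier 78.7 -188.0
(527, 330) [536.1 177.   30. ] carrier 74.1 227.0
(160, 219) [ 509.1 -246.4   18. ] carrier -45.4 -180.1
(486, 214) [428. 100.  18.] carrier -48.3 175.7
(484, 303) 80 carrier 30.0 165.7
(506, 303) 80 carrier 29.7 187.1
(510, 340) 80 carrier 67.0 194.5
(488, 340) 80 carrier 67.0 172.4
```

View pics/o1.png

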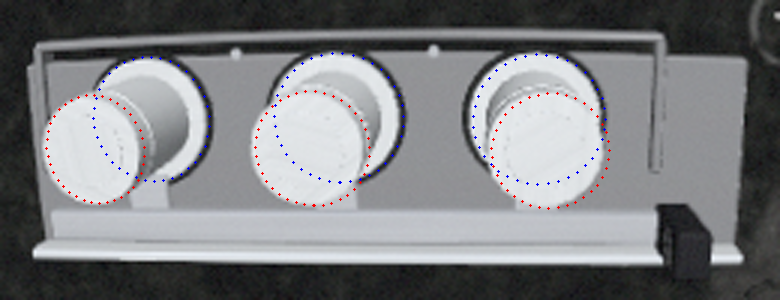

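Run:
```python
from h import *
import pickle
c=pickle.load(open("w1.pkl","rb"))
m=np.array([514,-61.5,0]);psi=.225
ex=np.array([np.cos(psi),np.sin(psi),0]);ey=np.array([-np.sin(psi),np.cos(psi),0])
p=wplane(c,90+689.5/3,125+251.5/3,80); print(p,(p-m)@ex,(p-m)@ey)
g=cv2.cvtColor(c["pixels"],cv2.COLOR_RGB2GRAY)[188:222,304:332]
print(g)
goal([p[0],p[1],150],np.pi/2+psi)
```

```text
[525.23921095 129.27340461  80.        ] 53.51867690113719 183.4572511310204
[[146 146 146 146 146 144 146 145 146 145 144 146 144 144 147 146 145 143
  146 147 147 145 144 145 145 146 146 143]
 [144 145 145 147 145 147 144 146 144 147 147 143 146 146 144 145 143 145
  144 145 147 146 148 144 143 147 147 145]
 [144 146 144 146 144 146 143 145 143 144 144 144 146 147 144 146 144 146
  146 147 145 145 146 145 144 147 146 148]
 [146 145 145 146 145 145 146 147 147 147 145 145 147 144 144 146 144 145
  146 144 143 146 147 144 145 145 145 143]
 [146 145 144 146 140 130 129 129 129 130 130 128 131 129 129 135 145 145
  146 143 144 146 147 145 145 142 145 145]
 [145 146 142 146 114  52  31  27  36  35  33  34  36  29  44  95 139 144
  145 146 145 146 145 145 147 145 144 145]
 [152 153 151 150  96  39  28  28  34  36  36  30  27  32  36  54 106 139
  145 143 146 145 146 144 145 143 146 145]
 [163 166 164 167 140  58  27  26  33  36  30  38  35  40  32  36  60 108
  140 145 146 143 145 143 144 145 145 147]
 [181 180 182 179 179  90  29  19  30  29  37  38  32  39  37  38  32  60
  116 140 143
[... 2308 characters left out ...]
39  38  40  40  40
   44  44  43  42  41  54  61  57  56  57]
 [ 29  32  33  28  34  30  27  24  28  24  25  34  39  40  42  37  38  39
   40  41  41  37  40  55  56  54  62  60]
 [ 34  34  24  38  31  34  34  30  27  34  14  27  27  26  31  18  20  32
   26  35  31  35  40  57  55  65  64  66]
 [ 41  35  27  28  39  36  32  33  40  33  25  36  32  31  32  20  33  32
   37  33  36  40  46  52  59  66  65  62]
 [ 38  37  34  34  36  38  46  43  42  32  37  37  27  32  27  29  26  24
   36  37  41  31  41  50  56  61  57  59]
 [ 30  28  36  33  37  39  46  45  39  42  40  30  30  34  33  35  35  29
   25  33  38  38  41  52  53  55  60  54]]
T [-0.072   0.1045  0.1805] W [0.     0.0001 0.0085]
```

Request:
play_rows(translation=[[-0.073, 0.105, 0.1], [-0.073, 0.105, 0.16], [-0.073, 0.105, 0.2], [-0.073, 0.105, 0.2], [-0.073, 0.105, 0.23], [-0.073, 0.105, 0.26], [-0.073, 0.105, 0.288], [-0.073, 0.105, 0.288], [-0.073, 0.105, 0.288]], rotation=[[0, 0, 0.008], [0, 0, 0.008], [0, 0, 0.008], [0, 0, 0.008], [0, 0, 0.008], [0, 0, 0.008], [0, 0, 0.008], [0, 0, 0.008], [0, 0, 0.008]], gripper=[-1, -1, -1, -1, -1, -1, -1, -1, -1], force=40)

```text
time_s: 2.95
eef_pos: [527.2, 129.4, 43.6]
ee_rot: [0.001, -0.112, 0.994, -0.0]
force: [0.3, 0.2, 0.6]
grip_width: 1.001
grip_force: 0.0
```

Run:
```python
from h import *
s=ctrl.sense();c=vision.capture("wrist");print(s["eef_pos"],s["force"])
cv2.imwrite("pics/w2.png",cv2.resize(c["pixels"][:,:,::-1],(640,480)))
```

```text
[527.17441521 129.36154818  43.60166098] [0.33792427 0.20943119 0.6246427 ]
```

View pics/w2.png

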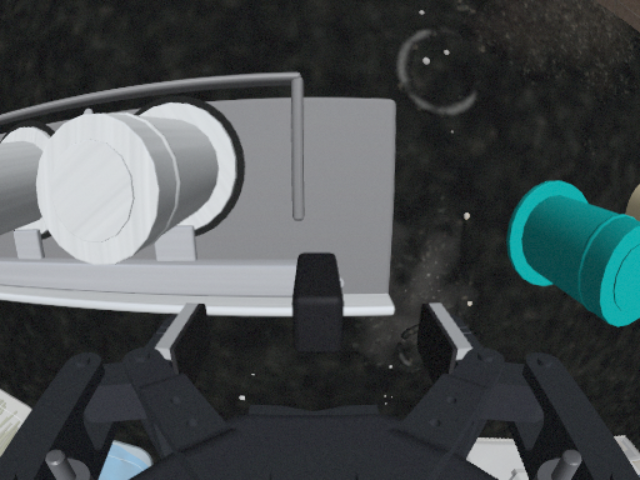

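The black grip at (318,300) is centred between the pads, so I close.

Request:
play_rows(translation=[[0, 0, 0], [0, 0, 0], [0, 0, 0], [0, 0, 0], [0, 0, 0], [0, 0, 0], [0, 0, 0], [0, 0, 0]], rotation=[[0, 0, 0], [0, 0, 0], [0, 0, 0], [0, 0, 0], [0, 0, 0], [0, 0, 0], [0, 0, 0], [0, 0, 0]], gripper=[1, 1, 1, 1, 1, 1, 1, 1], force=40)

```text
time_s: 4.0
eef_pos: [526.4, 130.2, 42.8]
ee_rot: [0.0, -0.112, 0.994, 0.001]
force: [-2.3, 7.1, 5.0]
grip_width: 0.222
grip_force: 41.9
```

Request:
play_rows(translation=[[0, 0.008, 0], [0, 0.016, 0], [0, 0.024, 0], [0, 0.032, 0], [0, 0.04, 0], [0, 0.042, 0], [0, 0.042, 0]], rotation=[[0, 0, 0], [0, 0, 0], [0, 0, 0], [0, 0, 0], [0, 0, 0], [0, 0, 0], [0, 0, 0]], gripper=[1, 1, 1, 1, 1, 1, 1])

```text
time_s: 4.88
eef_pos: [517.1, 170.4, 42.8]
ee_rot: [-0.0, -0.112, 0.994, -0.0]
force: [-3.2, -0.6, 6.5]
grip_width: 0.219
grip_force: 42.2
```

Request:
play_rows(translation=[[0, 0.002, 0], [0, 0.004, 0], [0, 0.005, 0], [0, 0.005, 0], [0, 0.005, 0]], rotation=[[0, 0, 0], [0, 0, 0], [0, 0, 0], [0, 0, 0], [0, 0, 0]], gripper=[1, 1, 1, 1, 1])

```text
time_s: 5.5
eef_pos: [516.0, 174.9, 42.8]
ee_rot: [-0.0, -0.112, 0.994, -0.0]
force: [-2.4, -2.7, 6.2]
grip_width: 0.22
grip_force: 42.2
```

Request:
play_rows(translation=[[0, 0.001, 0], [0, 0.002, 0], [0, 0.003, 0], [0, 0.003, 0], [0, 0.003, 0]], rotation=[[0, 0, 0], [0, 0, 0], [0, 0, 0], [0, 0, 0], [0, 0, 0]], gripper=[1, 1, 1, 1, 1])

```text
time_s: 6.12
eef_pos: [515.4, 177.8, 42.8]
ee_rot: [-0.0, -0.112, 0.994, -0.0]
force: [-3.0, -2.7, 6.3]
grip_width: 0.219
grip_force: 42.2
```

Request:
play_rows(translation=[[0, 0.001, 0], [0, 0.002, 0], [0, 0.002, 0], [0, 0.002, 0]], rotation=[[0, 0, 0], [0, 0, 0], [0, 0, 0], [0, 0, 0]], gripper=[1, 1, 1, 1])

```text
time_s: 6.62
eef_pos: [515.1, 179.0, 42.8]
ee_rot: [-0.0, -0.112, 0.994, -0.001]
force: [-1.7, -6.8, 6.8]
grip_width: 0.217
grip_force: 42.2
```

Request:
play_rows(translation=[[0, 0.001, 0], [0, 0.001, 0], [0, 0.001, 0]], rotation=[[0, 0, 0], [0, 0, 0], [0, 0, 0]], gripper=[1, 1, 1])

```text
time_s: 7.0
eef_pos: [515.1, 179.0, 42.8]
ee_rot: [-0.0, -0.112, 0.994, -0.002]
force: [-1.0, -13.3, 6.6]
grip_width: 0.223
grip_force: 42.3
```

Stopped: force rises while position stays, after about 50 mm of travel. I back off the preload, open and rise.

Request:
play_rows(translation=[[0, -0.0015, 0], [0, -0.0015, 0], [0, -0.0015, 0], [0, -0.0015, 0], [0, -0.0015, 0], [0, -0.0015, 0], [0, -0.0015, -0.05], [0, -0.0015, -0.1], [0, -0.0015, -0.15], [0, -0.0015, -0.2]], rotation=[[0, 0, 0], [0, 0, 0], [0, 0, 0], [0, 0, 0], [0, 0, 0], [0, 0, 0], [0, 0, 0], [0, 0, 0], [0, 0, 0], [0, 0, 0]], gripper=[1, -1, -1, -1, -1, -1, -1, -1, -1, -1])

```text
time_s: 8.25
eef_pos: [514.9, 179.2, 244.1]
ee_rot: [0.0, -0.112, 0.994, 0.0]
force: [0.4, -0.4, -0.0]
grip_width: 1.001
grip_force: 0.0
```

Request:
play_rows(translation=[[-0.03, -0.06, 0], [-0.06, -0.12, 0], [-0.06, -0.15, 0], [-0.06, -0.15, 0], [-0.06, -0.15, 0], [-0.06, -0.15, 0]], rotation=[[0, 0, 0], [0, 0, 0], [0, 0, 0], [0, 0, 0], [0, 0, 0], [0, 0, 0]], gripper=[-1, -1, -1, -1, -1, -1])

```text
time_s: 9.0
eef_pos: [606.7, 47.4, 242.7]
ee_rot: [0.0, -0.113, 0.994, 0.0]
force: [-1.1, 0.6, -0.2]
grip_width: 0.998
grip_force: 0.0
```

Run:
```python
from h import *
import pickle
s=ctrl.sense(); c=vision.capture("wrist"); c["s"]=s; pickle.dump(c,open("w3.pkl","wb"))
print(s["time_s"],s["eef_pos"],s["ee_rot"])
im=cv2.resize(c["pixels"][:,:,::-1],None,fx=1.5,fy=1.5,interpolation=cv2.INTER_CUBIC)
m=np.array([514,-61.5,0]);psi=.226
ex=np.array([np.cos(psi),np.sin(psi),0]);ey=np.array([-np.sin(psi),np.cos(psi),0])
for y in(110,0,-110):
  for z,r,col in((96,27,(0,0,255)),(17,36,(255,0,0))):
    for a in np.linspace(0,6.28,50):
      u,v=wproj(c,m+ey*y+r*(np.cos(a)*ex+np.sin(a)*ey)+[0,0,z]); cv2.circle(im,(int(u*1.5),int(v*1.5)),1,col,-1)
cv2.imwrite("pics/w3.png",im)
```

```text
9.0 [606.71082595  47.4487414  242.66744623] [ 1.30239022e-04 -1.12556675e-01  9.93645297e-01  2.87448598e-05]
```

View pics/w3.png

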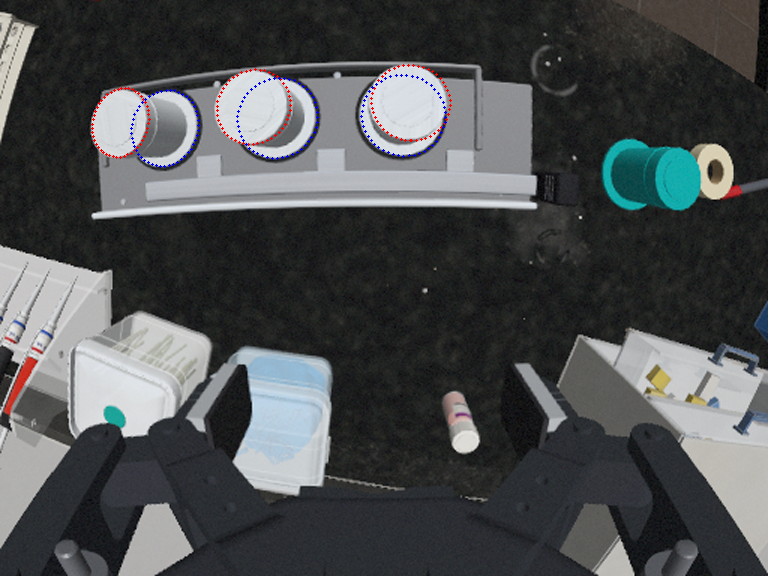

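The overlay matches the tins to within about 2 mm, and the tongues (at 208, 330 and 460) now stand between the tins. Next I plan the left tin.

Run:
```python
from h import *
m=np.array([514,-61.5,0]);psi=.226
ey=np.array([-np.sin(psi),np.cos(psi),0]);print(m+110*ey)
goal(m+110*ey+[0,0,46],np.pi/2+psi)
```

```text
[489.3510851   45.70275647   0.        ]
T [0.1149 0.0246 0.1966] W [-0.      0.0003 -0.0004]
```

Request:
play_rows(translation=[[0.055, 0.012, 0.02], [0.11, 0.024, 0.05], [0.115, 0.025, 0.07], [0.115, 0.025, 0.09], [0.115, 0.025, 0.13], [0.115, 0.025, 0.165], [0.115, 0.025, 0.19], [0.115, 0.025, 0.1965], [0.115, 0.025, 0.1965], [0.115, 0.025, 0.1965]], rotation=[[0, 0, 0], [0, 0, 0], [0, 0, 0], [0, 0, 0], [0, 0, 0], [0, 0, 0], [0, 0, 0], [0, 0, 0], [0, 0, 0], [0, 0, 0]], gripper=[-1, -1, -1, -1, -1, -1, -1, -1, -1, -1])

```text
time_s: 10.3
eef_pos: [490.0, 45.2, 47.0]
ee_rot: [0.001, -0.112, 0.994, -0.0]
force: [0.5, 0.0, -0.2]
grip_width: 1.0
grip_force: 0.0
```

Request:
play_rows(translation=[[0, 0, 0], [0, 0, 0], [0, 0, 0], [0, 0, 0], [0, 0, 0], [0, 0, 0], [0, 0, 0]], rotation=[[0, 0, 0], [0, 0, 0], [0, 0, 0], [0, 0, 0], [0, 0, 0], [0, 0, 0], [0, 0, 0]], gripper=[1, 1, 1, 1, 1, 1, 1], force=50)

```text
time_s: 11.18
eef_pos: [489.9, 45.0, 46.7]
ee_rot: [0.001, -0.112, 0.994, -0.0]
force: [-2.0, -0.4, 6.0]
grip_width: 0.624
grip_force: 53.4
```

Request:
play_rows(translation=[[0, 0, -0.01], [0, 0, -0.02], [0, 0, -0.03], [0, 0, -0.04], [0, 0, -0.045], [0, 0, -0.045], [0, 0, -0.045], [0, 0, -0.045], [0, 0, -0.045], [0, 0, -0.045]], rotation=[[0, 0, 0], [0, 0, 0], [0, 0, 0], [0, 0, 0], [0, 0, 0], [0, 0, 0], [0, 0, 0], [0, 0, 0], [0, 0, 0], [0, 0, 0]], gripper=[1, 1, 1, 1, 1, 1, 1, 1, 1, 1])

```text
time_s: 12.42
eef_pos: [489.3, 45.2, 90.8]
ee_rot: [-0.0, -0.112, 0.994, 0.0]
force: [-0.3, -0.1, -3.4]
grip_width: 0.622
grip_force: 53.2
```

Request:
play_rows(translation=[[0, 0, 0], [0, 0, 0], [0, 0, 0], [0, 0, 0]], rotation=[[0, 0, 0], [0, 0, 0], [0, 0, 0], [0, 0, 0]], gripper=[1, 1, 1, 1])

```text
time_s: 12.92
eef_pos: [489.4, 45.2, 90.9]
ee_rot: [-0.0, -0.112, 0.994, 0.0]
force: [-0.7, 0.8, -3.3]
grip_width: 0.623
grip_force: 53.2
```

It pulls 3.3 N, so it is light (a heavy tin would pull at least 5.4 N). I set it back.

Request:
play_rows(translation=[[0, 0, 0.01], [0, 0, 0.02], [0, 0, 0.03], [0, 0, 0.037], [0, 0, 0.041], [0, 0, 0.043], [0, 0, 0.0445], [0, 0, 0.0445], [0, 0, 0.0445], [0, 0, 0.0445]], rotation=[[0, 0, 0], [0, 0, 0], [0, 0, 0], [0, 0, 0], [0, 0, 0], [0, 0, 0], [0, 0, 0], [0, 0, 0], [0, 0, 0], [0, 0, 0]], gripper=[1, 1, 1, 1, 1, 1, 1, 1, 1, 1])

```text
time_s: 14.18
eef_pos: [489.5, 45.1, 46.7]
ee_rot: [0.0, -0.112, 0.994, -0.0]
force: [-1.6, 0.8, 2.6]
grip_width: 0.619
grip_force: 53.8
```

Request:
play_rows(translation=[[0, 0, 0], [0, 0, 0], [0, 0, 0], [0, 0, 0], [0, 0, -0.02], [0, 0, -0.05], [0, 0, -0.08], [0, 0, -0.1], [0, 0, -0.1], [0, 0, -0.1]], rotation=[[0, 0, 0], [0, 0, 0], [0, 0, 0], [0, 0, 0], [0, 0, 0], [0, 0, 0], [0, 0, 0], [0, 0, 0], [0, 0, 0], [0, 0, 0]], gripper=[-1, -1, -1, -1, -1, -1, -1, -1, -1, -1])

```text
time_s: 15.42
eef_pos: [488.9, 45.2, 145.4]
ee_rot: [-0.001, -0.112, 0.994, 0.0]
force: [0.2, -0.8, -0.5]
grip_width: 1.001
grip_force: 0.0
```

Run:
```python
from h import *
m=np.array([514,-61.5,46]);psi=.226
goal(m,np.pi/2+psi)
```

```text
T [-0.0009 -0.1097  0.0994] W [ 0.0005 -0.0014 -0.0018]
```

Request:
play_rows(translation=[[-0.001, -0.05, 0], [-0.001, -0.1, 0], [-0.001, -0.11, 0], [-0.001, -0.11, 0.01], [-0.001, -0.11, 0.04], [-0.001, -0.11, 0.07], [-0.001, -0.11, 0.09], [-0.001, -0.11, 0.099], [-0.001, -0.11, 0.099], [-0.001, -0.11, 0.099]], rotation=[[0, 0, 0], [0, 0, 0], [0, 0, 0], [0, 0, 0], [0, 0, 0], [0, 0, 0], [0, 0, 0], [0, 0, 0], [0, 0, 0], [0, 0, 0]], gripper=[-1, -1, -1, -1, -1, -1, -1, -1, -1, -1])

```text
time_s: 16.68
eef_pos: [515.2, -61.7, 48.1]
ee_rot: [0.001, -0.112, 0.994, -0.0]
force: [0.4, 0.7, -0.0]
grip_width: 1.0
grip_force: 0.0
```

Request:
play_rows(translation=[[0, 0, 0], [0, 0, 0], [0, 0, 0], [0, 0, 0], [0, 0, 0], [0, 0, 0], [0, 0, 0]], rotation=[[0, 0, 0], [0, 0, 0], [0, 0, 0], [0, 0, 0], [0, 0, 0], [0, 0, 0], [0, 0, 0]], gripper=[1, 1, 1, 1, 1, 1, 1], force=50)

```text
time_s: 17.55
eef_pos: [515.2, -62.1, 48.4]
ee_rot: [0.001, -0.112, 0.994, -0.0]
force: [-2.6, -0.4, 8.4]
grip_width: 0.634
grip_force: 52.4
```

Request:
play_rows(translation=[[0, 0, -0.01], [0, 0, -0.02], [0, 0, -0.03], [0, 0, -0.04], [0, 0, -0.045], [0, 0, -0.045], [0, 0, -0.045], [0, 0, -0.045], [0, 0, -0.045], [0, 0, -0.045]], rotation=[[0, 0, 0], [0, 0, 0], [0, 0, 0], [0, 0, 0], [0, 0, 0], [0, 0, 0], [0, 0, 0], [0, 0, 0], [0, 0, 0], [0, 0, 0]], gripper=[1, 1, 1, 1, 1, 1, 1, 1, 1, 1])

```text
time_s: 18.8
eef_pos: [514.7, -61.9, 92.3]
ee_rot: [-0.0, -0.112, 0.994, 0.0]
force: [0.0, 0.3, -2.5]
grip_width: 0.635
grip_force: 53.2
```

Request:
play_rows(translation=[[0, 0, 0], [0, 0, 0], [0, 0, 0], [0, 0, 0]], rotation=[[0, 0, 0], [0, 0, 0], [0, 0, 0], [0, 0, 0]], gripper=[1, 1, 1, 1])

```text
time_s: 19.3
eef_pos: [514.8, -61.9, 92.4]
ee_rot: [-0.0, -0.112, 0.994, 0.0]
force: [-0.1, -0.2, -2.4]
grip_width: 0.631
grip_force: 53.2
```

The middle tin is light too (2.4 N). I set it back and go to the right one.

Request:
play_rows(translation=[[0, 0, 0.01], [0, 0, 0.02], [0, 0, 0.03], [0, 0, 0.037], [0, 0, 0.041], [0, 0, 0.043], [0, 0, 0.0445], [0, 0, 0.0445], [0, 0, 0.0445], [0, 0, 0.0445]], rotation=[[0, 0, 0], [0, 0, 0], [0, 0, 0], [0, 0, 0], [0, 0, 0], [0, 0, 0], [0, 0, 0], [0, 0, 0], [0, 0, 0], [0, 0, 0]], gripper=[1, 1, 1, 1, 1, 1, 1, 1, 1, 1])

```text
time_s: 20.55
eef_pos: [514.9, -61.9, 48.4]
ee_rot: [0.0, -0.112, 0.994, -0.0]
force: [-3.6, -0.1, 5.3]
grip_width: 0.629
grip_force: 53.9
```

Request:
play_rows(translation=[[0, 0, 0], [0, 0, 0], [0, 0, 0], [0, 0, 0], [0, 0, -0.02], [0, 0, -0.05], [0, 0, -0.08], [0, 0, -0.1], [0, 0, -0.1], [0, 0, -0.1]], rotation=[[0, 0, 0], [0, 0, 0], [0, 0, 0], [0, 0, 0], [0, 0, 0], [0, 0, 0], [0, 0, 0], [0, 0, 0], [0, 0, 0], [0, 0, 0]], gripper=[-1, -1, -1, -1, -1, -1, -1, -1, -1, -1])

```text
time_s: 21.8
eef_pos: [514.4, -61.7, 146.9]
ee_rot: [-0.001, -0.112, 0.994, 0.0]
force: [0.6, -0.8, 0.4]
grip_width: 0.999
grip_force: 0.0
```

Run:
```python
from h import *
m=np.array([514,-61.5,47]);psi=.226
ey=np.array([-np.sin(psi),np.cos(psi),0])
goal(m-110*ey,np.pi/2+psi); print(ctrl.sense()["joints"].round(2))
```

```text
T [-0.     -0.1098  0.0998] W [ 0.0008 -0.0013 -0.0018]
[-0.35  0.36  1.61  0.    1.18 -2.14]
```

Request:
play_rows(translation=[[0, -0.05, 0], [0, -0.1, 0], [0, -0.109, 0], [0, -0.109, 0.01], [0, -0.109, 0.04], [0, -0.109, 0.07], [0, -0.109, 0.09], [0, -0.109, 0.1], [0, -0.109, 0.1], [0, -0.109, 0.1]], rotation=[[0, 0, 0], [0, 0, 0], [0, 0, 0], [0, 0, 0], [0, 0, 0], [0, 0, 0], [0, 0, 0], [0, 0, 0], [0, 0, 0], [0, 0, 0]], gripper=[-1, -1, -1, -1, -1, -1, -1, -1, -1, -1])

```text
time_s: 23.05
eef_pos: [539.4, -168.0, 48.7]
ee_rot: [0.001, -0.112, 0.994, -0.0]
force: [0.1, -0.0, 0.1]
grip_width: 1.001
grip_force: 0.0
```

Request:
play_rows(translation=[[0, 0, 0], [0, 0, 0], [0, 0, 0], [0, 0, 0], [0, 0, 0], [0, 0, 0], [0, 0, 0]], rotation=[[0, 0, 0], [0, 0, 0], [0, 0, 0], [0, 0, 0], [0, 0, 0], [0, 0, 0], [0, 0, 0]], gripper=[1, 1, 1, 1, 1, 1, 1], force=60)

```text
time_s: 23.92
eef_pos: [539.7, -168.8, 49.3]
ee_rot: [0.001, -0.112, 0.994, -0.001]
force: [-1.4, -0.6, 7.5]
grip_width: 0.627
grip_force: 63.0
```

Request:
play_rows(translation=[[0, 0, -0.01], [0, 0, -0.02], [0, 0, -0.03], [0, 0, -0.04], [0, 0, -0.045], [0, 0, -0.045], [0, 0, -0.045], [0, 0, -0.045], [0, 0, -0.045], [0, 0, -0.045]], rotation=[[0, 0, 0], [0, 0, 0], [0, 0, 0], [0, 0, 0], [0, 0, 0], [0, 0, 0], [0, 0, 0], [0, 0, 0], [0, 0, 0], [0, 0, 0]], gripper=[1, 1, 1, 1, 1, 1, 1, 1, 1, 1])

```text
time_s: 25.18
eef_pos: [539.0, -168.1, 92.8]
ee_rot: [-0.0, -0.112, 0.994, 0.0]
force: [-0.3, 0.5, -5.1]
grip_width: 0.628
grip_force: 64.7
```

Request:
play_rows(translation=[[0, 0, 0], [0, 0, 0], [0, 0, 0], [0, 0, 0]], rotation=[[0, 0, 0], [0, 0, 0], [0, 0, 0], [0, 0, 0]], gripper=[1, 1, 1, 1])

```text
time_s: 25.68
eef_pos: [539.0, -168.2, 92.9]
ee_rot: [0.0, -0.112, 0.994, -0.0]
force: [0.6, 0.5, -6.7]
grip_width: 0.622
grip_force: 64.7
```

The right tin is the heavy one (about 6 N). I raise it to 15 cm.

Request:
play_rows(translation=[[0, 0, -0.015], [0, 0, -0.035], [0, 0, -0.055], [0, 0, -0.075], [0, 0, -0.09], [0, 0, -0.095], [0, 0, -0.095], [0, 0, -0.095], [0, 0, -0.095], [0, 0, -0.095]], rotation=[[0, 0, 0], [0, 0, 0], [0, 0, 0], [0, 0, 0], [0, 0, 0], [0, 0, 0], [0, 0, 0], [0, 0, 0], [0, 0, 0], [0, 0, 0]], gripper=[1, 1, 1, 1, 1, 1, 1, 1, 1, 1])

```text
time_s: 26.92
eef_pos: [539.0, -168.1, 187.6]
ee_rot: [-0.0, -0.112, 0.994, 0.0]
force: [0.5, 0.4, -5.9]
grip_width: 0.625
grip_force: 64.9
```

Request:
play_rows(translation=[[0, 0, 0], [0, 0, 0], [0, 0, 0], [0, 0, 0], [0, 0, 0], [0, 0, 0]], rotation=[[0, 0, 0], [0, 0, 0], [0, 0, 0], [0, 0, 0], [0, 0, 0], [0, 0, 0]], gripper=[1, 1, 1, 1, 1, 1])

```text
time_s: 27.68
eef_pos: [539.0, -168.2, 187.9]
ee_rot: [-0.0, -0.112, 0.994, -0.0]
force: [0.1, -0.4, -6.0]
grip_width: 0.628
grip_force: 64.9
```

Run:
```python
from h import *
c=vision.capture("wrist");b=vision.capture("scene")
A=cv2.resize(c["pixels"][:,:,::-1],(520,390));B=cv2.resize(b["pixels"][150:250,180:320,::-1],(280,200),interpolation=cv2.INTER_CUBIC)
cv2.imwrite("pics/w4.png",np.hstack([A,cv2.copyMakeBorder(B,0,190,0,0,cv2.BORDER_CONSTANT)]))
```

```text
(no output)
```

View pics/w4.png

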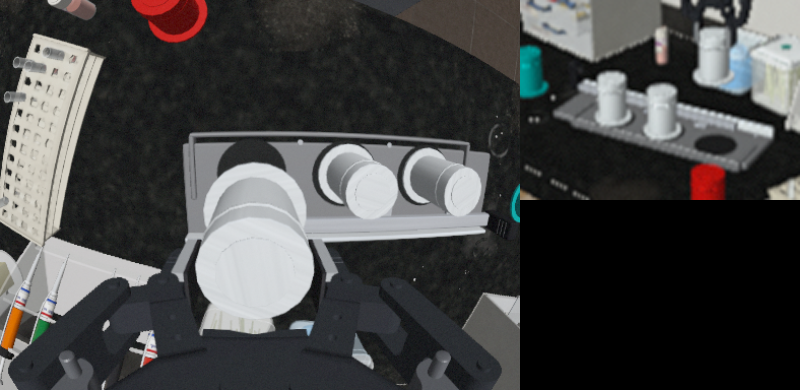

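The heavy tin is held upright (255,245), and the other two stand on the carrier (360,185; 445,185). The lock grip is at its left end (500,225), so I hand in.

```bash
python3 -c "
from rig import ctrl; print(ctrl.finish_job())"
```

```text
the job is handed in; nothing more can be done
None
```

I handed the job in with the lock at its left stop and the right tin, the heaviest at about 6 N against about 3 N for the others, held upright and still about 15 cm above the worktop; the other two stand on the carrier floor, and the hand-in gave no verdict.

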